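# Hold the belt tensioner wound back

### The arm

A 6-joint arm with a two-finger parallel gripper is mounted at the origin on the work surface. World frame = base frame: x ahead of the robot, y to its left, z up, the work surface at z = 0. Lengths are in m, angles in rad, forces in N, time in s.
With the tool pointing down it reaches from about 0.35 to 0.875 m from the base axis. Payload 15.5 kg.
Tool frame: the origin (TCP) lies at the very end of the fingers, on their centre line; the grasp point (between the pads) lies 19 mm behind it; z points along the fingers, y is the line along which they close (so a half turn about z gives the same grasp; the last joint's range is limited). The gripper opens to 85 mm and grips with 20 to 120 N. Pads are 22 mm wide; open, the fingers measure 114 mm over their backs; the gripper's body (76 mm by 85 mm) begins 54 mm behind the grasp point. The pads swing forward as they close: fully open they stand 13 mm farther back than shut.
Start: joints at [1.242, 0.494, 1.345, -0, 1.302, -0.096], TCP at [0.145, 0.608, 0.231] pointing down, gripper open.
Joint ranges: [-2.91, 2.91], [-0.82, 2.16], [0.22, 2.67], [-1.22, 4.37], [0.12, 2.79], [-3.08, 3.08]. Speed limits (rad/s): [1.89, 1.89, 2.57, 3.01, 3.01, 3.01].

### API

Orientations are given as a unit quaternion [x, y, z, w].
In Python, from cell import r, imaging gives the robot as it stands. Calls block until the motion is done:
- r.move_ptp(position, orientation): joint-space move of the TCP to a pose.
- r.move_linear(position, orientation=None, rate=0.15, guard=None): straight line of the TCP; orientation=None keeps the orientation; rate is the mean speed in m/s. With guard (N) it stops when the force on the tool has changed by that much, and returns True; else False.
- r.goto_joints(angles): joint-space move.
- r.command_gripper(opening, force=None): finger opening in m; force is the grip in N (None keeps the last); returns when the fingers have stopped.
- r.dwell(seconds).
- r.inverse_kinematics(position, orientation): joint angles nearest the present ones, or None.
- r.observe(): the state.
- imaging.read_camera(name): name is "scene" or "side" or "wrist"; returns a dict with "img" (400x640x3 uint8, red, green, blue), "depth" (400x640 float32, m along the optical axis (not along the pixel's ray), 0 where there is no reading), "fx", "fy", "cx", "cy" (pixels), "world_from_camera" (4x4, takes a point from camera to world coordinates); the wrist camera has in their place "tool_from_camera" (4x4, takes a point from camera to tool coordinates, whose origin is the TCP and whose axes are the flange's). Camera axes: x right, y up, looking along -z (the intrinsics and any distortion apply to the point x, -y, -z); pixel columns grow to the right and rows downward; lengths in m; the calibration is good to about 2 mm. A picture is of the moment at which its call begins: read the wrist's pose just before it.
A pose or a line that the arm cannot do raises r.Unreachable and nothing moves.
- r.job_done(): hands the job in; it is judged then, once.
The state is a dict: "time": time; "joint_positions": joint angles; "qd": joint speeds; "joint_efforts": joint torques, N m; "eef_pos": TCP position; "eef_rot": TCP orientation; "ft_force": force on the tool from outside, world axes, zero at the start; "torque": the same for the moment, N m; "grip_width": finger opening in m; "finger_force": force on a finger pad.
Only numpy, scipy, OpenCV 4.12 (cv2) and the standard library are available. Lean on these libraries where they do the work, as an engineer would, in place of code of your own. Each camera call takes 0.05 s, during which the arm holds its last target. There are 200 camera calls.

### The job

I want to slip a new belt onto the drive with the two pulleys: ease its tensioner arm back against the spring by the black stud, all the way to its stop, and keep holding it there: finish while still holding it, do not let go. Be gentle: the stud is plastic, so never put more than 60 N on it (all finger contact added up, so a pinch counts on both sides), and neither slam the arm nor let it snap back. Leave the smaller spare tensioner and the loose things on the bench alone.

Things in the scene. Friction and masses are not known exactly. Their poses are not given: they have to be found in the camera images.
- drive: Belt drive unit, bolted to the bench (does not move): dark steel base plate 180 (its x) by 240 (its y) by 8 thick. Origin: centre of the plate's underside, on the table; z up. Two flanged pulleys stand on the plate, tops at height 70: radius 26 at (50, -75) and radius 36 at (45, 72). The pivot body of the tensioner (drum, radius 24) stands at (-45, -75). Nothing of it but the tensioner's stud stands higher than 72. All in mm, in its own frame
- tension_arm (a joint): Angle of the drive unit's tensioner arm about the upright axis through point pivot. 0: rest, where its spring holds it, roller between the two pulleys; positive is anticlockwise seen from above, which swings the roller out from between the pulleys, to the drive's -x side; 0.9 rad: fully wound, against a firm stop. The spring never lets go: unheld, the arm swings back to 0. It needs about 3 N at the stud to start and 9 N at the stop, plus 1.5 N for each rad/s
- stud (a point): Centre of the top face of the upright black plastic stud above the roller: 16 mm diameter, standing free from height 71 to 118 above the table, 100 mm from the pivot axis; moves with the arm. Below it are the cage arm's two steel plates (18 wide, the upper one's top at height 68) and a black roller of radius 16
- pivot (a point): Point on the arm's pivot axis, 72 mm above the table; fixed. Seen from above the arm runs from here to the stud; in the drive's frame it lies at (-45, -75) and the arm at rest points 0.644 rad anticlockwise from the drive's x axis
- spare: Smaller spare tensioner of the same make on a foot of its own, 100 by 120 by 8 mm, no pulleys, bolted to the bench, at the other side; to be left alone. Origin: centre of the foot's underside
- spare_arm (a joint): Angle of the spare's short arm (60 mm from pivot to stud, stud like the other one, top at height 118); 0 at rest; leave it there
- wrench: Bystander: loose open-ended wrench, 150 long, lying on the table on the robot's side of the drive unit (mm); leave it alone
- collar: Bystander: loose steel collar, 28 diameter, 12 high, lying on the drive unit's base plate; origin under its centre (mm); leave it alone
- pulley_blank: Bystander: loose aluminium ring, 60 diameter, 22 high, standing on the table beyond the units and between them (mm); leave it alone
- jar: Bystander: loose jar, 60 diameter, 75 high, standing on the table beyond the units and between them (mm); leave it alone
- screwdriver: Bystander: loose screwdriver, 190 long, lying on the right of the table (mm); leave it alone
- valve: Bystander: loose brass valve head with a steel lever, 83 high, standing on the left of the table (mm); leave it alone
- cartridge: Bystander: loose steel cylinder, 40 diameter, 100 high, standing on the left of the table (mm); leave it alone

How it is judged:
By the outcome, as a careful person would: the job done as asked, in the order asked, and still so for the second after the job is handed in, while the arm keeps its last pose, push and grip.
It also fails if it takes over 35 s, if anything falls off the work surface, if the arm or the gripper's body presses on something with over 40 N, if the wrist force passes 120 N, or if a joint passes its speed limit or range.

## Working session

There is one attempt and no reset: what is moved stays moved. The work goes in short steps, each a Python script; the robot and the scene stay as the last script left them, time stands still between calls to the robot, and variables do not carry over. Pictures are saved under pics/ and viewed, at most 10 in all, crops included, and the job is handed in when it is done.

```bash
mkdir -p pics; ls
python3 - <<'E'
from cell import r, imaging
import cv2,pickle
for n in("scene","side"):
    d=imaging.read_camera(n); pickle.dump(d,open(n+".pkl","wb"))
    cv2.imwrite(f"pics/{n}.png",d["img"][:,:,::-1])
    print(d["world_from_camera"].round(3).tolist(),d["fx"],[k for k in d])
print(r.observe())
E
```

```text
pics
[[0.859, -0.332, 0.39, 1.085], [0.512, 0.568, -0.644, -0.821], [-0.008, 0.753, 0.658, 0.919], [0.0, 0.0, 0.0, 1.0]] 419.1010728519699 ['img', 'depth', 'fx', 'fy', 'cx', 'cy', 'world_from_camera']
[[0.815, 0.433, -0.385, 0.08], [-0.579, 0.587, -0.567, -0.706], [-0.019, 0.685, 0.729, 1.014], [0.0, 0.0, 0.0, 1.0]] 464.5618915744839 ['img', 'depth', 'fx', 'fy', 'cx', 'cy', 'world_from_camera']
{'time': 0.1, 'joint_positions': array([ 1.24149402e+00,  4.94127888e-01,  1.34608514e+00, -3.56938314e-05,
        1.30248739e+00, -9.55256018e-02]), 'qd': array([-0.00037325, -0.00085887, -0.00133157, -0.00203378,  0.00108038,
       -0.00156732]), 'joint_efforts': array([ 9.31385839e-04, -8.83581376e+01, -3.84564328e+01, -4.87652087e-04,
        5.21110996e-03, -2.77372391e-05]), 'eef_pos': array([0.1446997 , 0.60767958, 0.23075021]), 'eef_rot': array([ 1.16617635e-01,  9.93176732e-01, -5.45062391e-04, -9.99508381e-05]), 'ft_force': array([-0.30110633,  0.63252337, -0.81214606]), 'torque': array([-0.01056147,  0.03129227,  0.00965084]), 'finger_force': 0.0, 'grip_width': 0.08521739904064513}
```

View pics/scene.png

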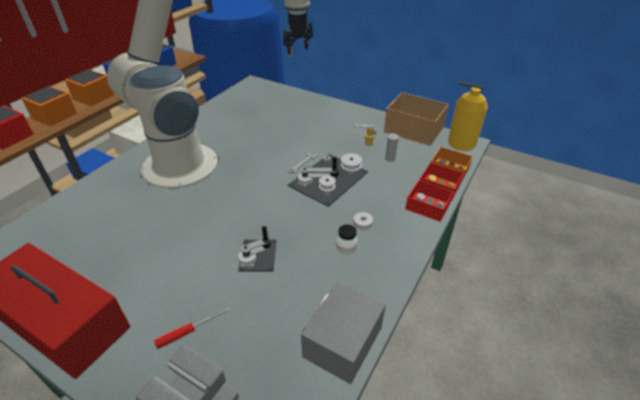

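View pics/side.png

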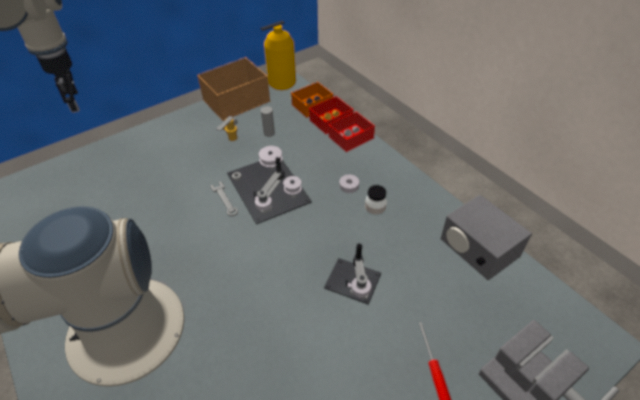

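The drive is at about (328,180) in scene and (268,185) in side. The spare is at (257,255) in scene. I'll enlarge the drive.

```bash
cat > h.py <<'E'
import numpy as np, pickle
def ray(d,u,v):
    M=d["world_from_camera"]; c=np.array([(u-d["cx"])/d["fx"],-(v-d["cy"])/d["fy"],-1.])
    return M[:3,3],M[:3,:3]@c
def atz(d,u,v,z):
    o,w=ray(d,u,v); return o+w*(z-o[2])/w[2]
E
python3 - <<'E'
import pickle,cv2,numpy as np
a=pickle.load(open("scene.pkl","rb"))["img"][140:215,280:380,::-1]
b=pickle.load(open("side.pkl","rb"))["img"][140:230,220:320,::-1]
f=lambda i,k:cv2.resize(i,None,fx=k,fy=k,interpolation=cv2.INTER_CUBIC)
cv2.imwrite("pics/a6.png",f(a,8));cv2.imwrite("pics/b6.png",f(b,6))
E
```

```text
(no output)
```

View pics/a6.png

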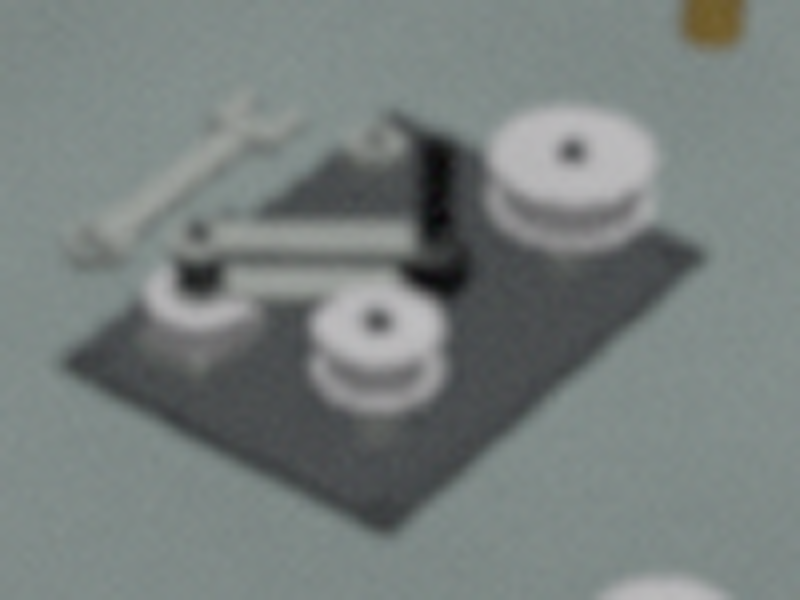

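View pics/b6.png

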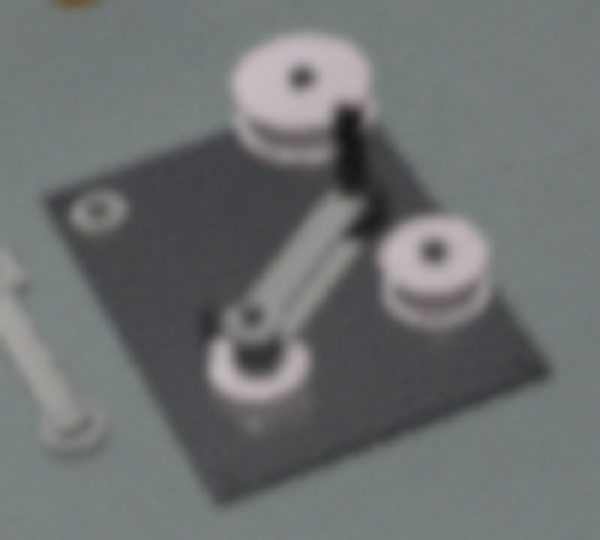

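Scene crop: pivot (200,235), stud top (435,140), pulleys (376,322) and (572,152), collar (375,140). Side crop: pivot (252,318), stud top (349,107), pulleys (434,250) and (302,78), collar (98,211).

```bash
cat > est.py <<'E'
from h import *
A=pickle.load(open("scene.pkl","rb"));B=pickle.load(open("side.pkl","rb"))
P={"pivot":((200,235),(252,318),.072,(-.045,-.075)),"stud":((435,140),(349,107),.118,(.035,-.015)),"p1":((376,322),(434,250),.07,(.05,-.075)),"p2":((572,152),(302,78),.07,(.045,.072)),"collar":((375,140),(98,211),.02,None)}
src=[];dst=[];W={}
for k,(a,b,z,m) in P.items():
    a=atz(A,280+a[0]/8,140+a[1]/8,z);b=atz(B,220+b[0]/6,140+b[1]/6,z);W[k]=(a+b)/2
    print(k,a.round(4),b.round(4))
    if m: src.append(m);dst.append(W[k][:2])
s=np.array(src);d=np.array(dst);s0=s.mean(0);d0=d.mean(0)
u,_,vt=np.linalg.svd((d-d0).T@(s-s0));R=u@vt;t=d0-R@s0
print("yaw",np.arctan2(R[1,0],R[0,0]),t,"resid mm",((s@R.T+t-d)*1e3).round(1).tolist(),"det",np.linalg.det(R))
print("collar drive",(R.T@(W["collar"][:2]-t)).round(3))
yaw=np.arctan2(R[1,0],R[0,0])
E
python3 est.py
```

```text
pivot [0.4733 0.1267 0.072 ] [0.4622 0.1306 0.072 ]
stud [0.5558 0.1788 0.118 ] [0.5531 0.1831 0.118 ]
p1 [0.5648 0.115  0.07  ] [0.5568 0.1193 0.07  ]
p2 [0.5797 0.2607 0.07  ] [0.5709 0.2638 0.07  ]
collar [0.4671 0.2873 0.02  ] [0.4585 0.2897 0.02  ]
yaw -0.12729518301843376 [0.52146383 0.19800926] resid mm [[-0.5, 0.7], [-0.2, -2.2], [0.7, 0.1], [-0.1, 1.4]] det 1.0000000000000002
collar drive [-0.07   0.082]
```

```bash
cat >> h.py <<'E'
from scipy.spatial.transform import Rotation as Ro
def down(a):
    y=np.array([np.cos(a),np.sin(a),0]);z=np.array([0,0,-1.]);return Ro.from_matrix(np.c_[np.cross(y,z),y,z]).as_quat()
E
python3 - <<'E'
from h import *; from cell import r,imaging; import cv2
for a in (2.088,2.988):
  for k in (0,-np.pi): print(a,k,r.inverse_kinematics([.5545,.181,.09],down(a+k)))
r.move_ptp([.52,.185,.30],down(2.088-np.pi))
s=r.observe();d=imaging.read_camera("wrist");d["s"]=s
pickle.dump(d,open("w1.pkl","wb"));cv2.imwrite("pics/w1.png",d["img"][:,:,::-1])
print(s["time"],s["eef_pos"],s["joint_positions"],d["tool_from_camera"].round(3).tolist(),d["fx"])
E
```

```text
2.088 0 [ 2.13158830e-01  6.05253829e-01  1.59699277e+00 -4.44089210e-16
  9.39346053e-01 -1.87484117e+00]
2.088 -3.141592653589793 [ 2.13158830e-01  6.05253829e-01  1.59699277e+00 -4.44089210e-16
  9.39346053e-01  1.26675148e+00]
2.988 0 [ 2.13158830e-01  6.05253829e-01  1.59699277e+00 -4.44089210e-16
  9.39346053e-01 -2.77484117e+00]
2.988 -3.141592653589793 [ 2.13158830e-01  6.05253829e-01  1.59699277e+00 -4.44089210e-16
  9.39346053e-01  3.66751484e-01]
2.15 [0.51975876 0.18564612 0.29990126] [2.34766615e-01 3.28333063e-01 1.42668052e+00 1.49837469e-04
 1.38676238e+00 1.28671441e+00] [[-0.0, 0.945, 0.328, 0.084], [1.0, 0.0, 0.001, -0.0], [0.001, 0.328, -0.945, -0.142], [0.0, 0.0, 0.0, 1.0]] 324.59835966414175
```

View pics/w1.png

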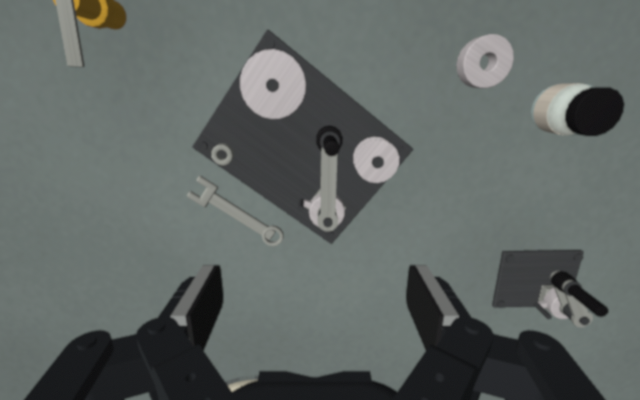

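Wrist view: pivot (328,222), stud top (332,147), pulleys (377,162) and (272,85), spare stud top (603,310). I'll turn those into positions.

```bash
cat > est2.py <<'E'
from h import *
d=pickle.load(open("w1.pkl","rb"));s=d["s"]
T=np.eye(4);T[:3,:3]=Ro.from_quat(s["eef_rot"]).as_matrix();T[:3,3]=s["eef_pos"]
d["world_from_camera"]=T@d["tool_from_camera"]
P={"pivot":((328,222),.072,(-.045,-.075)),"stud":((332,147),.118,(.035,-.015)),"p1":((377,162),.07,(.05,-.075)),"p2":((272,85),.07,(.045,.072))}
S=[];D=[]
for k,(p,z,m) in P.items():
    w=atz(d,*p,z);S.append(m);D.append(w[:2]);print(k,w.round(4), "depth pt z", (lambda o:(o[0]+o[1]*d["depth"][p[1],p[0]])[2].round(3))(ray(d,*p)))
S=np.array(S);D=np.array(D);s0=S.mean(0);d0=D.mean(0)
u,_,vt=np.linalg.svd((D-d0).T@(S-s0));R=u@vt;t=d0-R@s0
print("yaw",np.arctan2(R[1,0],R[0,0]),t,((S@R.T+t-D)*1e3).round(1).tolist())
print("fit pivot,stud",R@S[0]+t,R@S[1]+t)
E
python3 est2.py
```

```text
pivot [0.464  0.1351 0.072 ] depth pt z 0.071
stud [0.552  0.1843 0.118 ] depth pt z 0.116
p1 [0.5569 0.1235 0.07  ] depth pt z 0.068
p2 [0.5715 0.2684 0.07  ] depth pt z 0.069
yaw -0.1305809058421196 [0.51806972 0.20362736] [[-0.4, 0.1], [-1.1, -0.1], [1.0, -0.7], [0.5, 0.7]]
fit pivot,stud [0.46368707 0.13512534] [0.55081859 0.18419771]
```

```bash
cat >> h.py <<'E'
PIV=np.array([.4637,.1351]);A0=.513;ZT=.084
def pose(phi,z=ZT):
    a=A0+phi
    return [*(PIV+.1*np.array([np.cos(a),np.sin(a)])),z],down(a-np.pi/2)
def tan(phi): return np.array([-np.sin(A0+phi),np.cos(A0+phi),0])
E
python3 - <<'E'
from h import *; from cell import r,imaging; import cv2
r.command_gripper(.05,20)
r.move_ptp(*pose(0,.15))
print(r.observe()["ft_force"])
print(r.move_linear(*pose(0),rate=.06,guard=8))
r.command_gripper(.032,20)
s=r.observe();d=imaging.read_camera("wrist")
cv2.imwrite("pics/w2.png",d["img"][:,:,::-1])
print(s["time"],s["eef_pos"],s["ft_force"],s["grip_width"],s["finger_force"])
E
```

```text
[0.1323512  0.68916476 1.07055353]
False
4.8667 [0.55087982 0.184184   0.08416489] [0.59198738 0.2363657  0.69993095] 0.032100472097924965 0.0
```

View pics/w2.png

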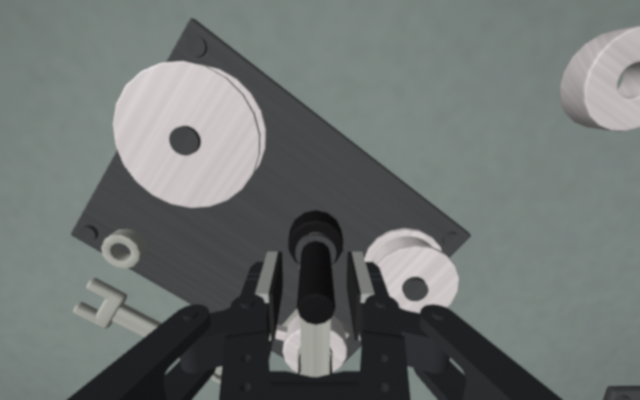

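The stud at (317,300) sits centred between the pads at (270,275) and (360,275). Pushing along the arc now.

Run:
```python
from h import *; from cell import r
r.command_gripper(.024,20)
f0=r.observe()["ft_force"]
for phi in np.arange(.06,.871,.09):
    g=r.move_linear(*pose(phi),rate=.03,guard=20)
    s=r.observe();f=s["ft_force"]-f0
    print(round(phi,2),g,round(s["time"],2),"tan",(f@tan(phi)).round(1),f.round(1),s["finger_force"],round(s["grip_width"],4))
    if g: break
```

```text
0.06 False 5.52 tan -3.3 [ 2.1 -2.6  0.8] 1.5450231358408928 0.0241
0.15 False 5.97 tan -4.2 [ 2.8 -3.2  0.6] 1.8369955569505692 0.0241
0.24 False 6.42 tan -4.0 [ 2.5 -3.2 -0. ] 2.11727611720562 0.0239
0.33 False 6.87 tan -4.1 [ 2.3 -3.6  0.5] 2.387048453092575 0.0239
0.42 False 7.32 tan -5.5 [ 3.8 -4.1  0.4] 2.6476601511240005 0.0241
0.51 False 7.77 tan -7.4 [ 5.  -6.  -0.4] 2.907630354166031 0.0243
0.6 False 8.22 tan -7.1 [ 5.2 -5.4 -1. ] 3.1638655811548233 0.0239
0.69 False 8.67 tan -7.8 [ 5.7 -6.8 -0.7] 3.4163640439510345 0.024
0.78 False 9.12 tan -7.5 [ 6.  -6.5 -1.4] 3.6655694246292114 0.0239
0.87 False 9.57 tan -8.4 [ 7.3 -6.9 -2.3] 3.912043422460556 0.0239
```

Run:
```python
from h import *; from cell import r,imaging; import cv2
for phi in np.arange(.88,1.03,.01):
    r.move_linear(*pose(phi),rate=.01); r.dwell(.1)
    s=r.observe();f=s["ft_force"]-[.5,.4,.7]; ft=-f@tan(phi)
    print(round(phi,2),round(s["time"],2),"tan",ft.round(1),f.round(1),round(s["finger_force"],2))
    if ft>17 or s["finger_force"]>8: break
r.dwell(.3);s=r.observe();print(s["ft_force"],s["finger_force"],s["time"],s["eef_pos"])
d=imaging.read_camera("wrist");cv2.imwrite("pics/w3.png",d["img"][:,:,::-1])
```

```text
0.88 9.92 tan 6.6 [ 5.6 -6.  -2.9] 3.97
0.89 10.27 tan 7.3 [ 6.3 -6.4 -3.5] 4.02
0.9 10.62 tan 7.3 [ 6.4 -6.4 -3. ] 4.04
0.91 10.97 tan 7.5 [ 6.8 -5.4 -3. ] 4.07
0.92 11.32 tan 7.4 [ 6.6 -6.3 -3.6] 4.12
0.93 11.67 tan 8.6 [ 7.8 -6.2 -3.8] 4.14
0.94 12.02 tan 7.7 [ 7.  -6.4 -4.6] 4.17
0.95 12.37 tan 9.4 [ 8.9 -5.8 -3. ] 4.45
0.96 12.72 tan 14.0 [13.2 -8.7 -6.6] 6.83
0.97 13.07 tan 17.9 [ 17.  -11.2  -8.2] 8.98
[ 16.35808525 -10.07594336  -8.53373247] 8.972132205963135 13.3667 [0.47517043 0.23441818 0.08425725]
```

View pics/w3.png

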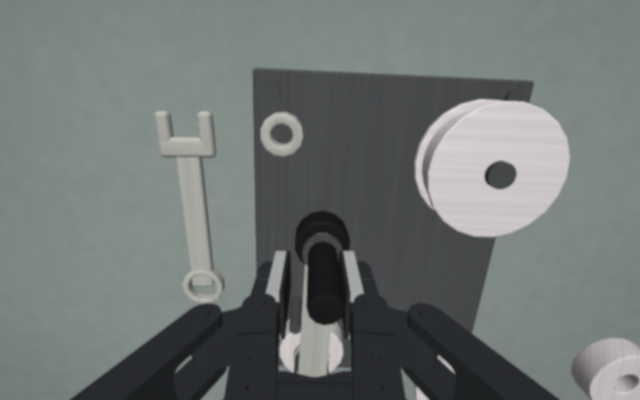

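The arm is on its stop. The push rose from a steady 9 N to 18 N over the last 2 mm, at about the expected 0.9 rad, with the stud (325,280) bearing on the right-hand pad. The collar and wrench don't appear to have been touched.

```bash
python3 -c "
from cell import r
print(r.job_done())"
```

```text
the job is handed in; nothing more can be done
None
```

The tensioner arm is fully wound against its stop (about 0.9 rad) and still held there, with about 18 N on the stud; the job is handed in, and the spare and loose items were left alone.

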